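# Set out a pipe joint on the layout plate in weld order

### The job

Set out the pipe parts along the white line of the green layout plate, all standing upright: first the flange, hub up, centred midway between the two posts, then the copper ring flat on the flange around its hub. Next stand the reducer, wide end down, midway between the flange and the blue post, and last the end cap, dome up, midway between the flange and the yellow post. Leave the brass nut, the white tin and the red pipe stub where they are.

Things in the scene. Friction and masses are not known exactly. Their poses are not given: they have to be found in the camera images.
- plate: Fixed green steel layout plate lying on the bench, 110 x 440 mm, 6 mm thick. Origin: centre of its underside (on the bench). Its y axis runs along its length, along the white line down the middle of its top; x across it, z up. Parts stand on its top, 6 mm above the origin.
- post_blue: Fixed post with a blue plastic head standing on the line near one end of the plate, its axis 180 mm from the plate's centre; which end differs from start to start. Base disc 40 mm diameter and 12 mm high, head 28 mm diameter, 56 mm high in all. Origin: centre of its underside, on the plate's top.
- post_yellow: Fixed post like the blue one but with a yellow head, on the line at the other end of the plate, 180 mm from its centre. Origin: centre of its underside, on the plate's top.
- flange: Loose steel hub flange: disc 80 mm diameter, 14 mm thick with six dark bolt spots, and on it a round hub 40 mm diameter up to 45 mm above the underside (black bore spot on top; top edge bevelled 2 mm). Grip it by the hub, above the disc. 0.55 kg, varies by 15 percent. Starts upright on the bench. Origin: centre of its underside; z up along its axis.
- ring: Loose copper ring, 62 mm outer and 50 mm inner diameter, 12 mm high, 90 g. Starts flat on the bench. Origin: centre of its underside; z along its axis.
- reducer: Loose dark steel pipe reducer, a hollow tube open at both ends, 70 mm high: 50 mm outer diameter for the lowest 12 mm, tapering to 36 mm at 32 mm up, then straight 36 mm to the top. 0.22 kg. Starts upright, wide end down. Origin: centre of its underside; z up along its axis.
- cap: Loose steel pipe end cap, 50 mm diameter, straight sided for 28 mm and then domed to 46 mm high; a narrow orange band near the foot. 0.25 kg. Starts upright, dome up. Origin: centre of its flat underside; z up.
- nut: Loose brass hexagon nut lying flat, about 34 mm across the corners, 16 mm high. To be left alone. Origin: centre of its underside.
- tin: Loose small white tin with a blue lid, 35 mm diameter, 44 mm high, standing. To be left alone. Origin: centre of its underside.
- stub: Loose red painted pipe stub standing on end, 34 mm outer diameter, 32 mm high. To be left alone. Origin: centre of its underside.
Things that resemble listed ones, but are neither listed nor needed, are in the scene too. There is more than one size of the ring; the one meant has the size given above. What is shaped like the cap but purple is not meant.

How it is judged:
On the way, in this order (a step that is already met when the one before it is completed fails the run):
1. the flange stands released midway between the posts (angle between flange's own z axis and vertical below 0.1 rad and z of flange in the frame of plate between 0.003 and 0.009 m and x of flange in the frame of plate between -0.013 and 0.013 m and y of flange in the frame of plate between -0.014 and 0.014 m and contact force between flange and the fingers below 0.1 N and linear speed of flange below 0.02 m/s and angular speed of flange below 0.2 rad/s), for 0.2 s.
2. the ring lies released on the flange, around its hub (angle between each of flange, ring's own z axis and vertical below 0.1 rad and z of flange in the frame of plate between 0.003 and 0.009 m and x of flange in the frame of plate between -0.013 and 0.013 m and y of flange in the frame of plate between -0.014 and 0.014 m and horizontal distance between ring and flange below 0.008 m and z of ring in the frame of flange between 0.011 and 0.017 m and contact force between ring and the fingers below 0.1 N and linear speed of ring below 0.02 m/s and angular speed of ring below 0.2 rad/s), for 0.2 s.
3. the reducer stands released midway between the flange and the blue post (angle between reducer's own z axis and vertical below 0.1 rad and z of reducer in the frame of plate between 0.003 and 0.009 m and x of reducer in the frame of plate between -0.013 and 0.013 m and horizontal distance between reducer and post_blue between 0.075 and 0.105 m and horizontal distance between reducer and flange between 0.073 and 0.107 m and contact force between reducer and the fingers below 0.1 N and linear speed of reducer below 0.02 m/s and angular speed of reducer below 0.2 rad/s), for 0.2 s.
4. the cap stands released midway between the flange and the yellow post (angle between cap's own z axis and vertical below 0.1 rad and z of cap in the frame of plate between 0.003 and 0.009 m and x of cap in the frame of plate between -0.013 and 0.013 m and horizontal distance between cap and post_yellow between 0.075 and 0.105 m and horizontal distance between cap and flange between 0.073 and 0.107 m and contact force between cap and the fingers below 0.1 N and linear speed of cap below 0.02 m/s and angular speed of cap below 0.2 rad/s), for 0.2 s.
At the end, for the whole second after the job is handed in: All upright (0.1 rad), at rest, released. Flange, reducer, cap stand on the plate within 13 mm of its line; flange within 14 mm of its centre; reducer 75-105 mm from the blue post and 73-107 from the flange; cap likewise, yellow post; ring flat on the flange round its hub, within 8 mm (all of step 2 and all of step 3 and all of step 4 and linear speed of flange below 0.02 m/s and angular speed of flange below 0.2 rad/s and contact force between flange and the fingers below 0.1 N); the robot touches nothing.
It fails at once if the brass nut is pushed more than 25 mm (distance of nut from where it was at the start of the episode above 0.025 m).
It fails at once if the white tin is pushed more than 25 mm (distance of tin from where it was at the start of the episode above 0.025 m).
It fails at once if the red pipe stub is pushed more than 25 mm (distance of stub from where it was at the start of the episode above 0.025 m).
It also fails if it takes over 106 s, if anything falls off the work surface, if the arm or the gripper's body presses on something with over 40 N, if the wrist force passes 120 N, or if a joint passes its speed limit or range.

### The arm

A 7-joint arm with a two-finger parallel gripper is mounted at the origin on the work surface. World frame = base frame: x ahead of the robot, y to its left, z up, the work surface at z = 0. Lengths are in m, angles in rad, forces in N, time in s.
With the tool pointing down it reaches from about 0.425 to 0.95 m from the base axis. Payload 4.7 kg.
Tool frame: the origin (TCP) lies at the very end of the fingers, on their centre line; the grasp point (between the pads) lies 19 mm behind it; z points along the fingers, x is the direction in which the jaws open and shut, and the axes are right-handed (so a half turn about z gives the same grasp; the last joint's range is limited). The gripper opens to 85 mm and grips with 20 to 120 N. Pads are 22 mm wide; open, the fingers measure 114 mm over their backs; the gripper's body (76 mm by 85 mm) begins 54 mm behind the grasp point. The pads swing forward as they close: fully open they stand 13 mm farther back than shut.
Start: joints at [1.179, 0.469, -0.049, 1.532, 0.024, 1.141, -0.082], TCP at [0.24, -0.631, 0.231] pointing down, gripper open.
Joint ranges: [-2.59, 2.59], [-0.33, 1.99], [-1.39, 1.29], [0.1, 2.45], [-1.04, 4.18], [0.21, 1.99], [-2.66, 2.66]. Speed limits (rad/s): [2.57, 2.57, 3.14, 3.14, 3.14, 3.14, 3.14].

### API

Orientations are given as a rotation vector (axis times angle).
In Python, from plant import r gives the robot as it stands. Calls block until the motion is done:
- r.goto(position, orientation): joint-space move of the TCP to a pose.
- r.move_straight(position, feed=0.15, rot=None, guard=None): straight line of the TCP; rot=None keeps the orientation; feed is the mean speed in m/s. With guard (N) it stops when the force on the tool has changed by that much, and returns True; else False.
- r.goto_joints(angles): joint-space move.
- r.ungrasp() and r.grasp(effort=None): open the fingers fully, or close them until they stop; effort is the grip in N (None keeps the last).
- r.hold(seconds).
- r.solve_ik(position, orientation): joint angles nearest the present ones, or None.
- r.state(): the state.
- r.grab_frame(name): name is "scene" or "side" or "wrist"; returns a dict with "image" (420x560x3 uint8, red, green, blue), "fov_y" (degrees; the focal length in pixels is half the picture's height over the tangent of half this angle, whatever the lens; pixels are square), "cx", "cy" (the principal point, pixels), "rvec" (rotation vector, rad) and "tvec" (3), from world to camera coordinates, as OpenCV has them; the wrist camera has in their place "mount" (4x4, takes a point from camera to tool coordinates, whose origin is the TCP and whose axes are the tool frame's). Camera axes: x right, y down, z forward; pixel columns grow to the right and rows downward; lengths in m; the calibration is good to about 2 mm. A picture is of the moment at which its call begins: read the wrist's pose just before it. There is no depth.
A pose or a line that the arm cannot do raises r.PlanningError and nothing moves.
- r.close_job(): hands the job in, once; it reports no verdict.
The state is a dict: "clock": time; "qpos": joint angles; "qvel": joint speeds; "effort": joint torques, N m; "tcp_pos": TCP position; "tcp_rot": TCP orientation; "wrist_force": force on the tool from outside, world axes, zero at the start; "ft_torque": the same for the moment, N m; "gripper_width": finger opening in m.
Only numpy, scipy, OpenCV 4.12 (cv2) and the standard library are available. Lean on these libraries where they do the work, as an engineer would, in place of code of your own. Each camera call takes 0.05 s, during which the arm holds its last target.

## Working session

There is one attempt and no reset: what is moved stays moved. The work goes in short steps, each a Python script; the robot and the scene stay as the last script left them, time stands still between calls to the robot, and variables do not carry over. Pictures are saved under pics/ and viewed, and the job is handed in when it is done.

```bash
ls; mkdir -p pics; python3 - <<'E'
from plant import r
import cv2,numpy as np
print(r.state())
for n in ["scene","side","wrist"]:
    f=r.grab_frame(n)
    cv2.imwrite(f"pics/{n}0.png",f["image"][:,:,::-1])
    print({k:v for k,v in f.items() if k!="image"})
E
```

```text
pics
{'clock': 0.0, 'qpos': array([ 1.17909523,  0.46947206, -0.04860326,  1.53369733,  0.02408321,
        1.14101275, -0.08226484]), 'qvel': array([-0.00021975, -0.00093018, -0.00075992,  0.00044005,  0.00192391,
       -0.00053495, -0.0007449 ]), 'effort': array([ 4.82171470e-05, -5.10309076e+01, -4.66092944e-02, -2.37710810e+01,
        1.05889011e-02,  7.35832698e-03, -1.18069659e-05]), 'tcp_pos': array([ 0.23936214, -0.63050132,  0.23023936]), 'tcp_rot': array([-2.58491627,  1.78351972,  0.00263918]), 'wrist_force': array([-0.45111869, -0.65861348, -0.3354146 ]), 'ft_torque': array([0.01837798, 0.00021255, 0.00423712]), 'gripper_width': 0.08543762944989253}
{'fov_y': 48.735192582056754, 'cx': 279.27065972374504, 'cy': 217.60857484858332, 'rvec': array([ 2.0692111 ,  1.29526837, -0.52562478]), 'tvec': array([-0.21746249, -0.30111829,  1.27714061])}
{'fov_y': 51.727304534328546, 'cx': 280.417549237121, 'cy': 213.06542644828014, 'rvec': array([ 0.2330289 , -2.84604795,  1.10238689]), 'tvec': array([0.48084945, 0.09052604, 0.8543469 ])}
{'fov_y': 58.17525663828537, 'cx': 278.1517368506462, 'cy': 213.82086030669208, 'mount': array([[ 9.99999793e-01, -9.46040649e-05, -6.36814105e-04,
         9.78295221e-04],
       [ 2.90142757e-04,  9.49224017e-01,  3.14600830e-01,
        -8.18309345e-02],
       [ 5.74716726e-04, -3.14600949e-01,  9.49223847e-01,
        -1.42951893e-01],
       [ 0.00000000e+00,  0.00000000e+00,  0.00000000e+00,
         1.00000000e+00]])}
```

View pics/scene0.png

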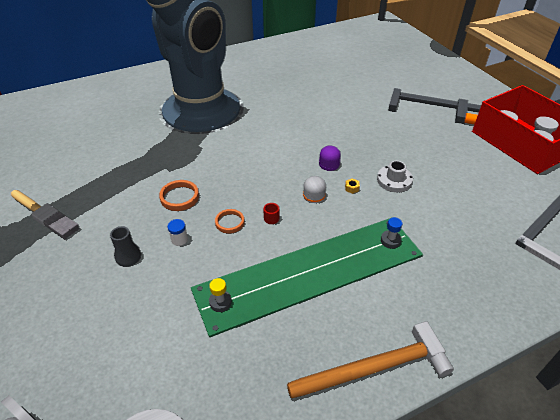

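View pics/side0.png

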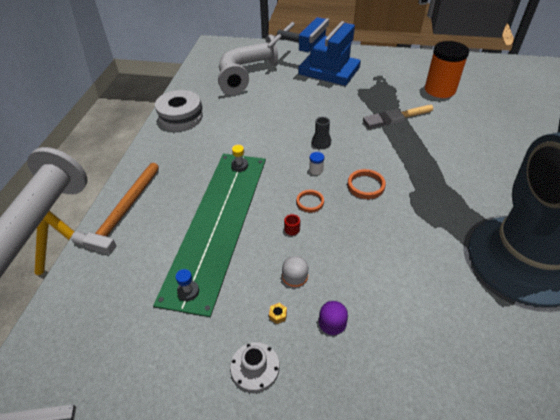

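View pics/wrist0.png

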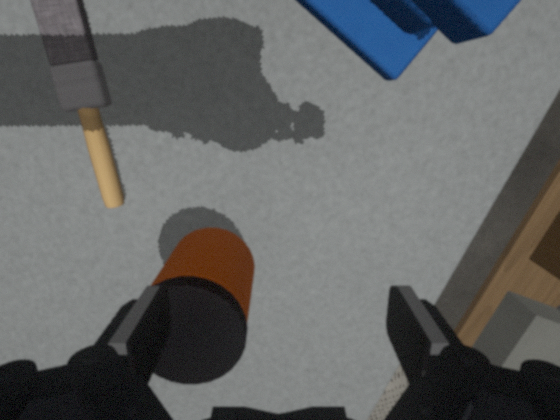

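Scene: the flange is near (395,178), cap (315,188), reducer (125,247). The rings are at (180,195) and (230,220), and the plate's blue post is at (393,228) with the yellow one at (218,290). Side: the same set of things. Next I'll write a helper and triangulate these.

```bash
cat > h.py <<'E'
from plant import r
import cv2,numpy as np
from scipy.spatial.transform import Rotation as R
def K(f):
    h,w=f["image"].shape[:2]; F=h/2/np.tan(np.radians(f["fov_y"])/2)
    return F
def cam(f,st=None):
    "returns Rcw (cam->world), origin"
    if "rvec" in f:
        Rm=R.from_rotvec(f["rvec"]).as_matrix(); return Rm.T,-Rm.T@f["tvec"]
    T=np.eye(4);T[:3,:3]=R.from_rotvec(st["tcp_rot"]).as_matrix();T[:3,3]=st["tcp_pos"]
    M=T@f["mount"]; return M[:3,:3],M[:3,3]
def ray(f,uv,st=None):
    Rm,o=cam(f,st);F=K(f)
    d=Rm@np.array([(uv[0]-f["cx"])/F,(uv[1]-f["cy"])/F,1]); return o,d/np.linalg.norm(d)
def onz(f,uv,z,st=None):
    o,d=ray(f,uv,st); return o+d*(z-o[2])/d[2]
def tri(a,b):
    (o1,d1),(o2,d2)=a,b
    A=np.c_[d1,-d2]; t=np.linalg.lstsq(A,o2-o1,rcond=None)[0]
    p,q=o1+t[0]*d1,o2+t[1]*d2; return (p+q)/2,np.linalg.norm(p-q)
def grab(n,name=None):
    st=r.state(); f=r.grab_frame(n)
    if name: cv2.imwrite(f"pics/{name}.png",f["image"][:,:,::-1])
    return f,st
def proj(f,P,st=None):
    Rm,o=cam(f,st); c=Rm.T@(np.asarray(P)-o); F=K(f); return np.array([f["cx"]+F*c[0]/c[2],f["cy"]+F*c[1]/c[2]])
def blobs(img,lo,hi,amin=25):
    hsv=cv2.cvtColor(img,cv2.COLOR_RGB2HSV); m=cv2.inRange(hsv,np.array(lo),np.array(hi))
    n,l,s,c=cv2.connectedComponentsWithStats(m)
    return [(c[i].round(1),s[i]) for i in range(1,n) if s[i][4]>=amin],m
E
python3 - <<'E'
from h import *
fs,_=grab("scene");fd,_=grab("side")
for nm,lo,hi in [("orange",(5,150,120),(14,255,255)),("yellow",(22,150,120),(35,255,255)),("blue",(105,150,80),(125,255,255)),("green",(60,120,40),(85,255,200)),("red",(0,180,60),(4,255,255)),("purple",(135,100,50),(160,255,255))]:
    for k,f in (("scene",fs),("side",fd)):
        print(nm,k,[(b[0].tolist(),b[1].tolist()) for b in blobs(f["image"],lo,hi,40)[0]])
pk={"bluehead":((395,220),(184,275),.05),"yelhead":((218,284),(239,150),.05),
"flangetop":((398,166),(254,352),.045),"reducertop":((121,231),(322.5,123),.07),"captop":((315,180),(295,262),.04),"ringL":((180,195),(366.5,184),.006),"ringS":((230,220.5),(310.5,201),.006),
"nut":((352,186),(278,312),.008),"stubtop":((271.5,207),(292,218),.032),"tin":((177,226),(317,158),.044)}
for k,(a,b,z) in pk.items():
    p,g=tri(ray(fs,a),ray(fd,b)); print(k,p.round(4),round(g,4),onz(fs,a,z)[:2].round(4),onz(fd,b,z)[:2].round(4))
E
```

```text
orange scene [([470.1, 120.0], [465, 118, 12, 5, 47]), ([178.4, 192.9], [160, 180, 38, 27, 264]), ([228.8, 219.6], [215, 209, 29, 22, 165]), ([355.5, 369.2], [288, 342, 139, 55, 1646])]
orange side [([448.1, 79.8], [434, 62, 29, 35, 503]), ([127.7, 197.9], [96, 163, 62, 72, 687]), ([366.2, 182.5], [348, 170, 37, 26, 224]), ([309.8, 200.2], [297, 190, 27, 20, 125])]
yellow scene [([352.6, 183.3], [346, 179, 14, 10, 47]), ([217.1, 286.1], [209, 278, 17, 18, 217])]
yellow side [([237.4, 148.8], [232, 145, 12, 9, 80])]
blue scene [([87.6, 40.8], [2, 0, 160, 86, 6044]), ([257.3, 15.1], [252, 0, 11, 36, 308]), ([325.5, 11.1], [315, 0, 22, 27, 422]), ([2.7, 63.1], [0, 55, 8, 17, 43]), ([394.2, 224.4], [387, 217, 15, 16, 174]), ([175.8, 226.2], [167, 219, 18, 15, 203])]
blue side [([311.2, 27.4], [299, 18, 25, 20, 184]), ([341.0, 33.5], [328, 23, 26, 21, 252]), ([320.7, 45.2], [313, 35, 15, 18, 147]), ([347.6, 68.1], [335, 57, 25, 22, 270]), ([315.6, 69.4], [308, 67, 17, 6, 59]), ([316.6, 157.0], [310, 152, 14, 11, 124]), ([182.9, 276.0], [176, 269, 15, 17, 174])]
green scene [([287.1, 15.2]
[... 472 characters left out ...]
.0022 [0.6207 0.1937] [0.6343 0.1736]
yelhead [ 0.6165 -0.1757  0.0575] 0.0035 [ 0.6128 -0.1735] [ 0.6184 -0.1864]
flangetop [0.4815 0.2978 0.0474] 0.008 [0.483  0.3018] [0.4789 0.294 ]
reducertop [ 0.4332 -0.2967  0.0679] 0.0016 [ 0.4344 -0.2971] [ 0.4334 -0.2927]
captop [0.4417 0.1119 0.0455] 0.0034 [0.4383 0.1158] [0.4411 0.1065]
ringL [ 0.3164 -0.1579  0.0072] 0.0048 [ 0.3181 -0.1568] [ 0.3147 -0.1619]
ringS [ 0.4366 -0.0868  0.0055] 0.0041 [ 0.4393 -0.086 ] [ 0.4352 -0.0884]
nut [0.4597 0.1988 0.0082] 0.0041 [0.4615 0.1998] [0.4582 0.1972]
stubtop [ 0.4656 -0.0039  0.0354] 0.0045 [ 0.465  -0.0015] [ 0.4646 -0.0089]
tin [ 0.4357 -0.1958  0.0388] 0.0034 [ 0.4427 -0.1958] [ 0.4342 -0.1917]
```

```bash
cat >> h.py <<'E'
def down(a): return (R.from_euler("z",a)*R.from_euler("x",np.pi)).as_rotvec()
def circ(P):
    P=np.asarray(P)[:,:2]; A=np.c_[2*P,np.ones(len(P))]; s=np.linalg.lstsq(A,(P**2).sum(1),rcond=None)[0]
    return s[:2],np.sqrt(s[2]+s[:2]@s[:2])
E
python3 - <<'E'
from h import *
fs,_=grab("scene");fd,_=grab("side")
print("purple",tri(ray(fs,(330,151)),ray(fd,(333,310))))
for nm,f in(("scene",fs),("side",fd)):
    hsv=cv2.cvtColor(f["image"],cv2.COLOR_RGB2HSV); m=cv2.inRange(hsv,np.array((3,110,70)),np.array((16,255,255)))
    for c in cv2.findContours(m,cv2.RETR_EXTERNAL,cv2.CHAIN_APPROX_NONE)[0]:
        if 40<len(c)<120: 
            P=[onz(f,p+0.,.006) for p in c[:,0]]; print(nm,c[:,0].mean(0),circ(P))
for x,y in ((.481,.298),(.441,.112),(.436,-.087),(.433,-.296),(.622,.003)):
    a=np.arctan2(y,x)
    for z in (.0,.23,):
        q=r.solve_ik([x,y,z],down(a)); print(x,y,z,None if q is None else np.round(q,2))
p=np.array([.481,.298,.23]); r.goto(p,down(np.arctan2(p[1],p[0])))
f,st=grab("wrist","w_flange"); print(st["clock"],st["tcp_pos"])
E
```

```text
purple (array([0.3626215 , 0.19658446, 0.03937386]), np.float64(0.0018836093009905158))
scene [229.19480519 220.7012987 ] (array([ 0.43830405, -0.08736024]), np.float64(0.03227854631320147))
scene [313.7755102  198.87755102] (array([0.44363418, 0.11205905]), np.float64(0.02380301775772367))
scene [178.69306931 194.89108911] (array([ 0.31531955, -0.15892425]), np.float64(0.04640244356339979))
scene [470.09302326 117.90697674] (array([0.37084379, 0.62760163]), np.float64(0.02086880954394978))
scene [361.80701754   7.4122807 ] (array([-0.36681565,  0.77039078]), np.float64(0.07071594312627014))
side [294.92307692 283.32692308] (array([0.4409122 , 0.11386202]), np.float64(0.022897892969978618))
side [309.94285714 200.51428571] (array([ 0.43716644, -0.09038639]), np.float64(0.03174791168214211))
side [365.84536082 183.65979381] (array([ 0.31599466, -0.16427764]), np.float64(0.04551302744441428))
0.481 0.298 0.0 [-0.    0.78 -0.87  1.93  0.82  0.83 -0.78]
0.481 0.298 0.23 [ 0.13  0.48 -1.03  1.76  0.45  1.16 -0.48]
0.441 0.112 0.0 [ 0.14  0.56 -0.6   2.2   0.61  0.55 -0.67]
0.441 0.112 0.23 [ 0.57  0.24 -1.04  1.99  0.24  1.04 -0.33]
0.436 -0.087 0.0 [ 0.42  0.5  -0.39  2.23  0.41  0.48 -0.49]
0.436 -0.087 0.23 [ 0.66  0.13 -0.6   2.03  0.09  1.01 -0.18]
0.433 -0.296 0.0 [ 0.72  0.56 -0.25  2.06  0.26  0.55 -0.32]
0.433 -0.296 0.23 [ 0.79  0.25 -0.33  1.88  0.09  1.04 -0.17]
0.622 0.003 0.0 [ 0.32  0.73 -0.55  1.81  0.53  0.75 -0.51]
0.622 0.003 0.23 [ 0.42  0.47 -0.69  1.64  0.32  1.15 -0.34]
3.7 [0.48160293 0.29720981 0.22984866]
```

View pics/w_flange.png

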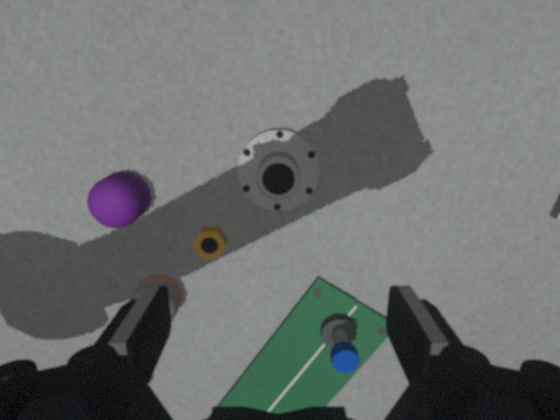

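Wrist: the flange bore is at (278,178), the blue post head at (345,357), the nut at (210,243) and the purple decoy at (118,198).

```bash
cat >> h.py <<'E'
def dark(f,st,uv,z,th=28,win=40):
    g=f["image"].max(2).astype(np.uint8); m=(g<th).astype(np.uint8)
    x,y=map(int,uv); k=np.zeros_like(m); k[max(0,y-win):y+win,max(0,x-win):x+win]=1; m*=k
    cs=cv2.findContours(m,cv2.RETR_EXTERNAL,cv2.CHAIN_APPROX_NONE)[0]; c=max(cs,key=cv2.contourArea)
    (cen)=cv2.moments(c); u=(cen["m10"]/cen["m00"],cen["m01"]/cen["m00"])
    return u,onz(f,u,z,st),circ([onz(f,p+0.,z,st) for p in c[:,0]])
E
python3 - <<'E'
from h import *
f,st=grab("wrist")
print(proj(f,[st["tcp_pos"][0],st["tcp_pos"][1],.045],st), f["image"][178,278],f["image"][160,278])
print(dark(f,st,(278,178),.045))
# outer bolt-circle check: bolt spots at z=.014
b=[(279.5,134),(311.5,154.5),(309,190.5),(277,207),(246,188),(246.5,152)]
print(circ([onz(f,x,.014,st) for x in b]))
print("bluehead",onz(f,(345,357),.062,st), "nut",onz(f,(210,245),.016,st))
E
```

```text
[277.33353554 183.180002  ] [28 29 30] [93 92 91]
((271.5405405405405, 182.36486486486487), array([0.47672426, 0.29525071, 0.045     ]), (array([0.47767623, 0.29453   ]), np.float64(0.004310060150729677)))
(array([0.48013923, 0.30113453]), np.float64(0.03565276264681466))
bluehead [0.62913819 0.1856647  0.062     ] nut [0.46053032 0.19984517 0.016     ]
```

```bash
python3 - <<'E'
from h import *
f,st=grab("wrist","w_f2")
for th in (45,55,65):print(dark(f,st,(278,178),.045,th,25))
p=np.array([.622,.003,.30]); 
r.goto(p,down(np.arctan2(p[1],p[0])))
f,st=grab("wrist","w_plate"); print(st["clock"],st["tcp_pos"])
E
```

```text
((277.9985074626866, 178.83457711442784), array([0.47984727, 0.30115142, 0.045     ]), (array([0.47993852, 0.30101491]), np.float64(0.013109730711776884)))
((278.03502667594523, 178.81141266527487), array([0.47986381, 0.30118633, 0.045     ]), (array([0.47995414, 0.30102547]), np.float64(0.01357491907661378)))
((278.0557768924303, 178.90925188136342), array([0.47992609, 0.30112051, 0.045     ]), (array([0.48002406, 0.30096882]), np.float64(0.013897379187344827)))
5.1167 [0.62128125 0.00549126 0.2999466 ]
```

View pics/w_plate.png

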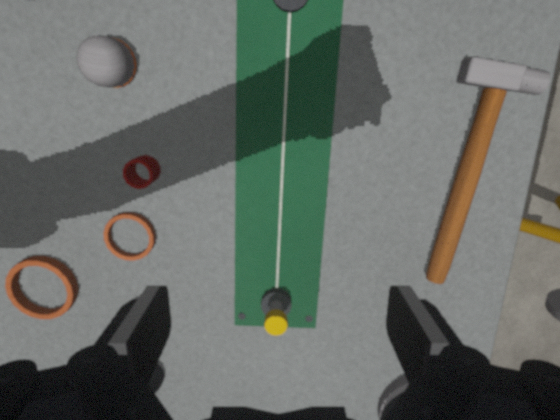

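Wrist: the white line runs from (290,12) to (278,288), the yellow head is at (276,322) and the near corners are at (234,326) and (316,328). The small ring is at (130,236), the stub at (141,172) and the cap at (106,62).

```bash
python3 - <<'E'
from h import *
f,st=grab("wrist")
im=f["image"].astype(int)
m=((im.min(2)>110)).astype(np.uint8); m[:,:250]=0;m[:,315:]=0;m[:15]=0;m[285:]=0
ys,xs=np.nonzero(m); print(len(xs),xs.min(),xs.max())
rows=[(xs[ys==y].mean(),y) for y in np.unique(ys)]
P=np.array([onz(f,p,.006,st)[:2] for p in rows]); k=np.polyfit(P[:,1],P[:,0],1); print("line x=k0*y+k1",k,np.std(P[:,0]-np.polyval(k,P[:,1])),P[0],P[-1])
print("near corners",onz(f,(234,326),.006,st),onz(f,(316,328),.006,st))
print("yel head",onz(f,(276,323),.062,st))
fs,_=grab("scene");fd,_=grab("side")
for nm,g in(("scene",fs),("side",fd)):
    hsv=cv2.cvtColor(g["image"],cv2.COLOR_RGB2HSV); mm=cv2.inRange(hsv,np.array((55,100,30)),np.array((88,255,220)))
    mm[:100]=0
    mm=cv2.morphologyEx(mm,cv2.MORPH_CLOSE,np.ones((7,7)))
    cs=cv2.findContours(mm,cv2.RETR_EXTERNAL,cv2.CHAIN_APPROX_NONE)[0]; c=cv2.convexHull(max(cs,key=cv2.contourArea))
    for e in (4,6,8,12):
        q=cv2.approxPolyDP(c,e,True)[:,0]
        if len(q)==4:break
    W=np.array([onz(g,p+0.,.006)[:2] for p in q]); print(nm,q.tolist(),W.round(4).tolist(),W.mean(0))
E
```

```text
723 275 291
line x=k0*y+k1 [0.03389201 0.62676208] 0.00024479074930294065 [0.63262436 0.15929308] [ 0.62149239 -0.15415007]
near corners [ 0.56454762 -0.21835016  0.006     ] [ 0.6754568  -0.22042736  0.006     ]
yel head [ 0.62136075 -0.17478267  0.062     ]
scene [[422, 254], [211, 336], [191, 289], [387, 219]] [[0.6886, 0.2186], [0.6769, -0.2148], [0.5699, -0.2147], [0.5798, 0.2122]] [6.28797269e-01 3.14234994e-04]
side [[264, 159], [210, 315], [154, 306], [223, 154]] [[0.5659, -0.2136], [0.5781, 0.2215], [0.6848, 0.2201], [0.6709, -0.2173]] [0.62490847 0.00268047]
```

```bash
python3 - <<'E'
from h import *
fx,fy=.480,.301; rv=down(np.arctan2(fy,fx))
r.goto([fx,fy,.13],rv)
print(r.state()["tcp_pos"],r.state()["gripper_width"])
r.move_straight([fx,fy,.018],feed=.1,guard=15)
print(r.state()["tcp_pos"],r.state()["wrist_force"])
r.grasp(60)
s=r.state();print(s["gripper_width"],s["wrist_force"],s["tcp_pos"])
r.move_straight([fx,fy,.13],feed=.12)
s=r.state();print(s["gripper_width"],s["wrist_force"],s["tcp_pos"],s["clock"])
grab("wrist","w_f3")
E
```

```text
[0.48163323 0.30003112 0.13038883] 0.08519837158397393
[0.48038359 0.3014133  0.01864639] [-0.30506474 -0.19198815  0.05968719]
0.037708333110514795 [-1.67478024 -1.34261764  5.67588686] [0.48004619 0.30094018 0.01859204]
0.03809358657932168 [ 0.6814213  -0.21176023 -7.06349579] [0.47953276 0.30034654 0.12907001] 9.5583
```

View pics/w_f3.png

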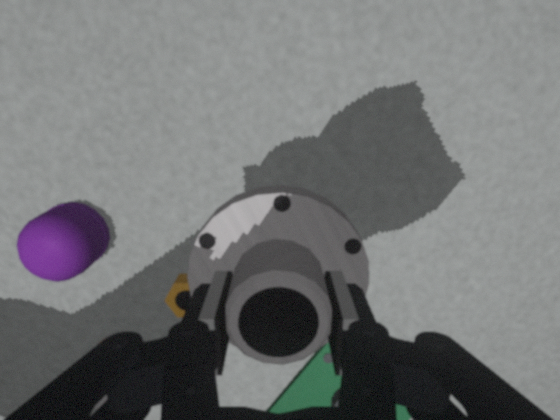

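The flange is centred in the fingers, with the bore at (278,322), and is held level. Placing it now.

```bash
python3 - <<'E'
from h import *
c=np.array([.627,.003]); rv=down(0.0)
r.goto([*c,.13],rv)
r.move_straight([*c,.045],feed=.12)
g=r.move_straight([*c,.0235],feed=.04,guard=8)
s=r.state();print(g,s["tcp_pos"],s["wrist_force"])
r.ungrasp(); r.hold(.1)
r.move_straight([*c,.14],feed=.15)
p=[.438,-.089]
r.goto([*c,.3],down(0)); grab("wrist","w_f4")
f,st=grab("wrist"); print(st["clock"],proj(f,[*c,.051],st)); 
E
```

```text
True [0.62668641 0.00270732 0.02465991] [-0.80212802 -0.108358    5.73264016]
14.525 [278.58500644 168.9313122 ]
```

View pics/w_f4.png

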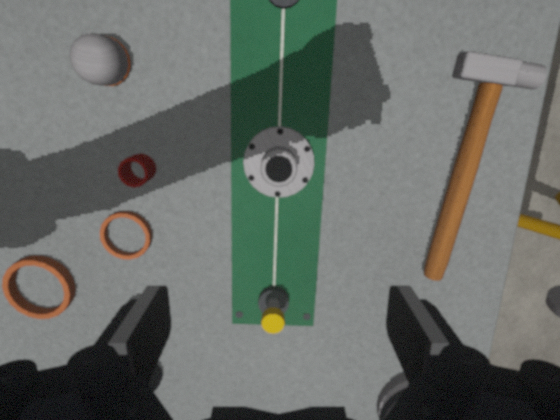

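Flange on the plate, on the line, bore at (279,169). The ring is at (126,235). I'll measure both and then look at the ring from closer.

```bash
cat >> h.py <<'E'
def ringfit(f,st,win,z=.012):
    hsv=cv2.cvtColor(f["image"],cv2.COLOR_RGB2HSV); m=cv2.inRange(hsv,np.array((3,110,60)),np.array((18,255,255)))
    k=np.zeros_like(m); x0,y0,x1,y1=win; k[y0:y1,x0:x1]=1; m*=k
    c=max(cv2.findContours(m,cv2.RETR_EXTERNAL,cv2.CHAIN_APPROX_NONE)[0],key=len)
    P=np.array([onz(f,p+0.,z,st) for p in c[:,0]])
    return circ(P), c[:,0].min(0),c[:,0].max(0)
E
python3 - <<'E'
from h import *
f,st=grab("wrist")
print(dark(f,st,(279,169),.051,60,22)); print("yhead",onz(f,(273,323),.062,st))
print(ringfit(f,st,(90,200,165,270)))
p=[.438,-.088]; r.goto([*p,.2],down(np.arctan2(p[1],p[0]))); r.hold(.1)
f,st=grab("wrist","w_r"); print(ringfit(f,st,(180,80,380,300),.012),ringfit(f,st,(180,80,380,300),.006),st["tcp_pos"])
E
```

```text
((279.26651480637815, 168.16970387243737), array([0.62747473, 0.00389317, 0.051     ]), (array([0.62746833, 0.00377281]), np.float64(0.012452828607244627)))
yhead [ 0.62023916 -0.17713966  0.062     ]
((array([ 0.43998393, -0.08716909]), np.float64(0.03027078794852832)), array([101, 212], dtype=int32), array([151, 258], dtype=int32))
((array([ 0.43862464, -0.08803383]), np.float64(0.029825348715297885)), array([242, 151], dtype=int32), array([308, 216], dtype=int32)) ((array([ 0.43829521, -0.08946712]), np.float64(0.030364398441541665)), array([242, 151], dtype=int32), array([308, 216], dtype=int32)) [ 0.44006154 -0.08721731  0.20090987]
```

View pics/w_r.png

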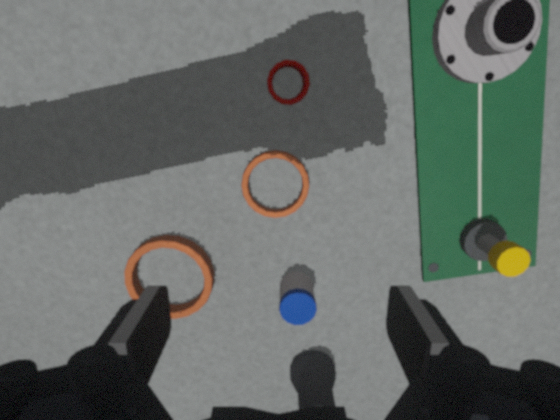

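The copper ring is centred at (275,183) and comes out at 61 mm across, so it is the right one. Its neighbours are clear of the fingers. I'll touch the bench to find the height of the open tips, then grip.

```bash
python3 - <<'E'
from h import *
p=[.4385,-.0882]; 
r.move_straight([*p,.03],feed=.15)
try: g=r.move_straight([*p,-.015],feed=.03,guard=5)
except r.PlanningError as e: print(e); g=None
s=r.state();print(g,s["tcp_pos"],s["wrist_force"],s["clock"])
z=s["tcp_pos"][2]
if g:
    r.move_straight([*p,z+.0085],feed=.03)
    s=r.state();print(s["tcp_pos"],s["wrist_force"])
    r.grasp(25)
    s=r.state();print(s["gripper_width"],s["tcp_pos"],s["wrist_force"],s["clock"])
    grab("wrist","w_r2")
E
```

```text
True [ 0.43845354 -0.08816852 -0.01312436] [-2.2366784   0.5402433   4.92200391] 18.3083
[ 0.43858857 -0.08830584 -0.00446795] [-0.1578474  -0.41387082 -0.2163179 ]
0.06149487564592837 [ 0.4383653  -0.08823727 -0.00429994] [-2.25850416 -0.01160042  5.66474061] 19.125
```

View pics/w_r2.png

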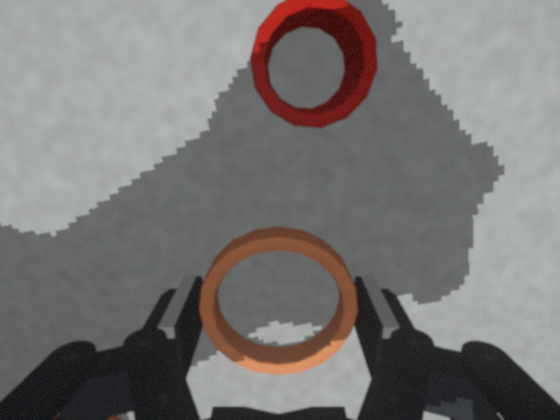

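```bash
python3 - <<'E'
from h import *
p=[.4385,-.0882]; c=[.627,.0033]
r.move_straight([*p,.12],feed=.12)
s=r.state();print(s["gripper_width"],s["wrist_force"])
grab("wrist","w_r3")
r.goto([*c,.12],down(-.2)); r.hold(.2)
s=r.state();print(s["tcp_pos"],s["clock"])
f,st=grab("wrist","w_r4")
E
```

```text
0.06129236605326637 [0.02565853 0.41660066 0.17008985]
[0.62607177 0.00158981 0.12014303] 21.4667
```

View pics/w_r4.png

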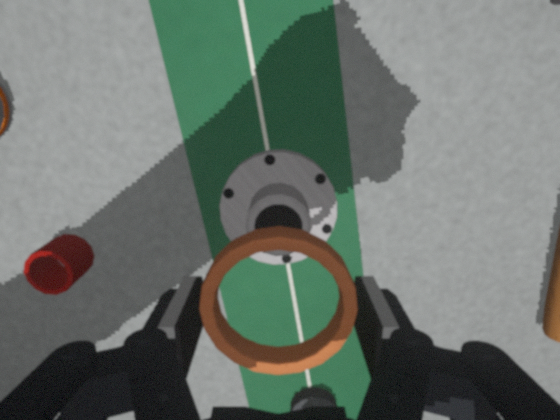

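The ring is held level, centred at (278,300) as it was at the grasp. The hub lies ahead at (278,220).

```bash
python3 - <<'E'
from h import *
f,st=grab("wrist")
k=ringfit(f,st,(195,215,365,400),st["tcp_pos"][2]+.0163); off=k[0][0]-st["tcp_pos"][:2]; print(k[0],off)
u=dark(f,st,(278,220),.051,50,25)
# disc edge/bolt centre at z .020
b=[(270,160),(320,179),(229,193),(327,229),(287,258)]
print(u,circ([onz(f,x,.020,st) for x in b]))
E
```

```text
(array([0.6279527, 0.0029715]), np.float64(0.030956580742533463)) [0.0016506  0.00115138]
((277.62695547533093, 217.32178098676292), array([0.62889471, 0.00949123, 0.051     ]), (array([0.62846537, 0.0075086 ]), np.float64(0.010154512599043167))) (array([0.62825152, 0.00322357]), np.float64(0.03538027124296639))
```

```bash
python3 - <<'E'
from h import *
c=[.6266,.0027]
r.move_straight([*c,.05],feed=.12)
s=r.state();print(s["tcp_pos"])
g=r.move_straight([*c,.0165],feed=.04,guard=5)
s=r.state();print(g,s["tcp_pos"],s["wrist_force"])
if s["tcp_pos"][2]<.022:
    r.ungrasp(); r.hold(.1)
    r.move_straight([*c,.14],feed=.15)
    r.hold(.1)
f,st=grab("wrist","w_r5");print(st["clock"])
E
```

```text
[0.62707357 0.00309428 0.05042928]
False [0.62680995 0.0027844  0.01665743] [-0.27499425  0.31982121 -1.22557683]
24.825
```

View pics/w_r5.png

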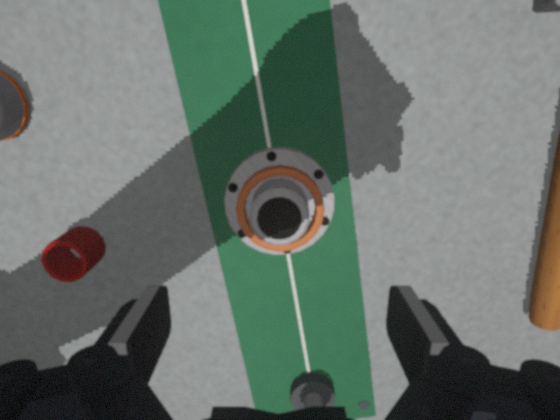

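The ring lies around the hub on the flange, ellipse centred at (280,208). Next the reducer.

```bash
python3 - <<'E'
from h import *
f,st=grab("wrist")
print("ring",ringfit(f,st,(225,155,335,265),.032)[0], "bolts",circ([onz(f,x,.020,st) for x in [(271,157),(319,174),(233,188),(326,222),(242,234)]]))
p=[.433,-.296]
r.goto([*p,.23],down(np.arctan2(p[1],p[0]))); r.hold(.1)
f,st=grab("wrist","w_d"); print(st["tcp_pos"],proj(f,[*p,.07],st),st["clock"])
E
```

```text
ring (array([0.62805923, 0.00292851]), np.float64(0.030019770620861815)) bolts (array([0.62832663, 0.00225262]), np.float64(0.035998646486767955))
[ 0.43395273 -0.29467466  0.22982299] [276.70332678 193.95777159] 26.4
```

View pics/w_d.png

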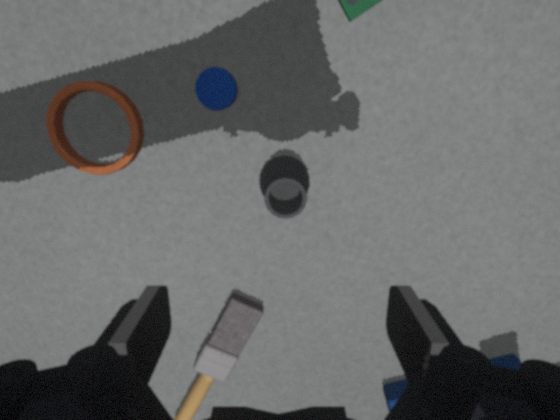

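Wrist: the reducer's top rim is centred near (285,198) and its foot near (285,178). The tin lid is at (216,89) and well clear.

```bash
python3 - <<'E'
from h import *
f,st=grab("wrist")
a=onz(f,(285.7,198),.07,st); print(a)
e=[onz(f,x,.07,st) for x in ((265,198),(306.5,198),(285.7,217.5))]; print(circ(e))
print("foot", onz(f,(260.5,176),.006,st),onz(f,(309.5,176),.006,st))
p=a[:2]
rv=down(np.arctan2(p[1],p[0]))
r.goto([*p,.13],rv)
g=r.move_straight([*p,.038],feed=.1,guard=10); print(g,r.state()["tcp_pos"])
r.grasp(50)
s=r.state();print(s["gripper_width"],s["wrist_force"])
r.move_straight([*p,.17],feed=.12)
s=r.state();print(s["gripper_width"],s["wrist_force"],s["clock"])
grab("wrist","w_d2")
E
```

```text
[ 0.4371054  -0.30322338  0.07      ]
(array([ 0.43720844, -0.30314394]), np.float64(0.017288210685746794))
foot [ 0.41988183 -0.28614688  0.006     ] [ 0.46001722 -0.31343277  0.006     ]
False [ 0.43766244 -0.30344377  0.03857599]
0.03452152164535974 [-2.55660007  0.88217167  5.73480937]
0.0347915746134496 [ 0.12410079 -0.84427764 -2.46708165] 29.825
```

View pics/w_d2.png

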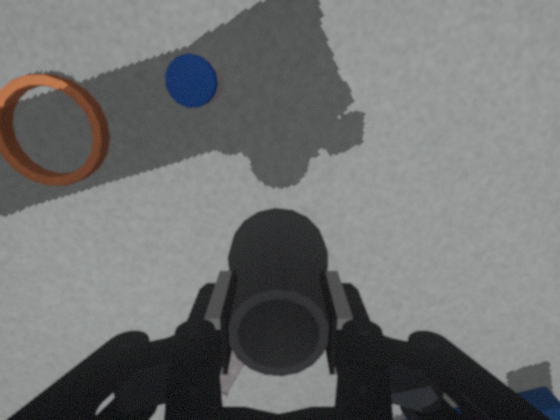

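Reducer held straight, rim at (279,330).

```bash
python3 - <<'E'
from h import *
c=[.630,.0935]; rv=down(0.0)
r.goto([*c,.17],rv); r.hold(.1); print(r.state()["tcp_pos"])
r.move_straight([*c,.065],feed=.12)
g=r.move_straight([*c,.0435],feed=.04,guard=6)
s=r.state();print(g,s["tcp_pos"],s["wrist_force"])
if s["tcp_pos"][2]<.049:
    r.ungrasp(); r.hold(.1)
    r.move_straight([*c,.15],feed=.15)
p=[.441,.112]
r.goto([*p,.23],down(np.arctan2(p[1],p[0]))); r.hold(.1)
f,st=grab("wrist","w_c"); print(st["tcp_pos"],st["clock"]); grab("side","s2")
E
```

```text
[0.6302629  0.09124696 0.16982976]
True [0.62965013 0.09315673 0.04450036] [-0.08126441 -0.5572441   4.84639573]
[0.44244603 0.11150071 0.22973024] 35.5667
```

View pics/w_c.png

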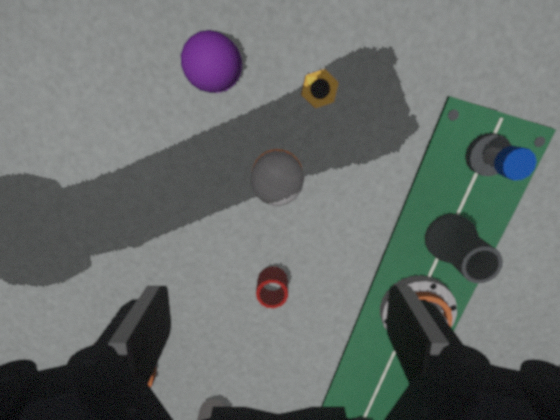

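View pics/s2.png

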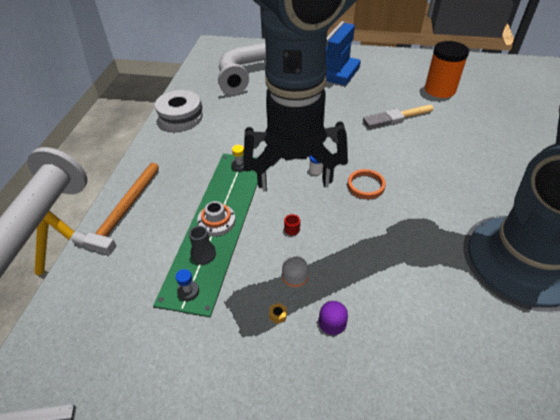

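Wrist: the cap is at (278,178), spanning columns 251–304. The reducer stands on the line between the flange and the blue post. Side view: all upright. The nut at (320,88) and the stub at (272,288) are clear of the fingers, which close along the image columns.

```bash
python3 - <<'E'
from h import *
f,st=grab("wrist")
im=cv2.resize(f["image"][130:230,230:330],None,fx=6,fy=6,interpolation=cv2.INTER_CUBIC); cv2.imwrite("pics/capz.png",cv2.convertScaleAbs(im[:,:,::-1],alpha=1.5))
for z in (.02,.028): print(z,onz(f,(251.5,178),z,st),onz(f,(304,178),z,st),onz(f,(277.7,178),z,st))
c=[.4415,.1125]
for z in (0,.028,.046):
    q=np.array([proj(f,[c[0]+.025*np.cos(t),c[1]+.025*np.sin(t),z],st) for t in np.linspace(0,6.28,73)]); print(z,q.min(0),q.max(0),proj(f,[*c,z],st))
E
```

```text
0.02 [0.41832753 0.10565797 0.02      ] [0.46688151 0.11792155 0.02      ] [0.44255993 0.1117785  0.02      ]
0.028 [0.41845143 0.10755459 0.028     ] [0.46590439 0.11954008 0.028     ] [0.44213433 0.11353633 0.028     ]
0 [251.98926589 147.61573244] [301.81342907 196.67341594] [276.8931308  172.64881833]
0.028 [249.98477061 152.06629114] [303.57289363 204.55720442] [276.76930553 178.89206028]
0.046 [248.52813597 155.3094618 ] [304.85158231 210.27144828] [276.67931987 183.42911668]
```

View pics/capz.png

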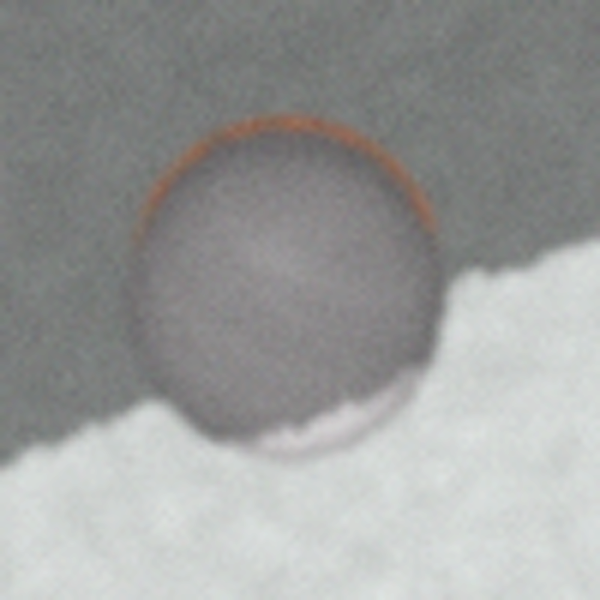

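The cap's silhouette gives (0.4425, 0.1115), within 1–2 mm of the other views.

```bash
python3 - <<'E'
from h import *
p=[.4425,.1115]; rv=down(np.arctan2(p[1],p[0]))
r.move_straight([*p,.1],feed=.15)
g=r.move_straight([*p,-.002],feed=.08,guard=10); print(g,r.state()["tcp_pos"])
r.grasp(50)
s=r.state();print(s["gripper_width"],s["wrist_force"])
r.move_straight([*p,.14],feed=.12)
s=r.state();print(s["gripper_width"],s["wrist_force"],s["clock"])
grab("wrist","w_c2")
E
```

```text
False [ 0.44286083  0.1116022  -0.00160415]
0.04856683108893294 [-1.14636648 -1.43417604  6.54783034]
0.04892008352993586 [ 0.81734723  0.62761088 -2.32286374] 39.9333
```

View pics/w_c2.png

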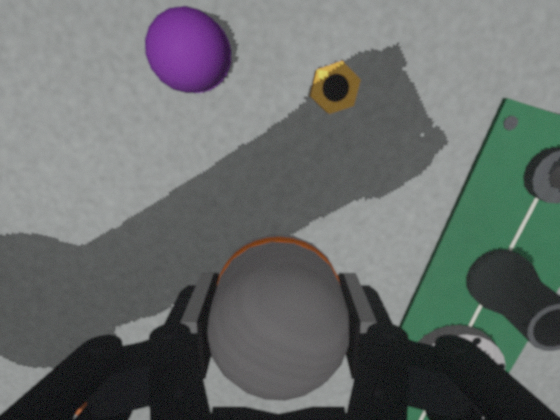

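Cap held, centred at (278,322).

```bash
python3 - <<'E'
from h import *
c=[.6243,-.0868]; rv=down(0.0)
r.goto([*c,.14],rv); r.hold(.2)
r.move_straight([*c,.03],feed=.12)
g=r.move_straight([*c,.0042],feed=.04,guard=6)
s=r.state();print(g,s["tcp_pos"],s["wrist_force"])
if s["tcp_pos"][2]<.010:
    r.ungrasp(); r.hold(.1)
    r.move_straight([*c,.14],feed=.15)
    r.goto([.56,.003,.33],down(0)); r.hold(.1)
f,st=grab("wrist","w_e"); print(st["tcp_pos"],st["clock"])
E
```

```text
True [ 0.62368325 -0.0869473   0.00466738] [-1.31637573 -0.2948553   5.18080876]
[0.55981819 0.00094792 0.3276582 ] 45.5083
```

View pics/w_e.png

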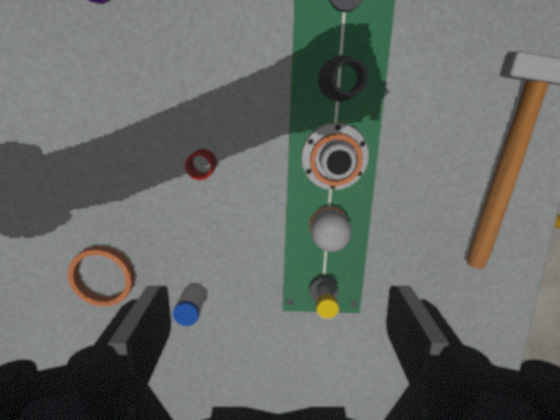

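All four parts stand on the line: reducer at (345,78), flange at (338,160), cap at (331,230). One last numeric check, using the scene and side views as well.

```bash
python3 - <<'E'
from h import *
f,st=grab("wrist")
print("bore",dark(f,st,(339,161),.051,60,15)[1:]); print("ring",ringfit(f,st,(305,130,370,190),.032)[0])
print("reducer top",onz(f,(350,77),.076,st),"cap",onz(f,(331,231),.034,st),"yhead",onz(f,(328,309),.062,st),"stub",onz(f,(201,164),.032,st))
a,_=grab("scene");b,_=grab("side")
cv2.imwrite("pics/both.png",cv2.hconcat([a["image"][120:370,140:460],b["image"][100:350,130:450]])[:,:,::-1])
print("nut",blobs(a["image"],(18,150,120),(35,255,255),30)[0][0][0])
E
```

```text
bore (array([0.62771177, 0.00355401, 0.051     ]), (array([0.62770843, 0.00344166]), np.float64(0.012205043931617901)))
ring (array([0.62730082, 0.00261527]), np.float64(0.029582702025153323))
reducer top [0.63093281 0.09266337 0.076     ] cap [ 0.62502914 -0.08518604  0.034     ] yhead [ 0.6215511  -0.17817589  0.062     ] stub [ 0.46929194 -0.001722    0.032     ]
nut [352.1 183.5]
```

View pics/both.png

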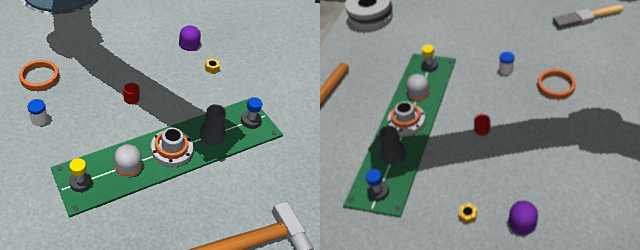

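Both views show all the parts upright and spaced along the line. The nut, tin and stub have not moved. Handing in.

```bash
python3 -c "
from plant import r
r.hold(.3); print(r.close_job())"
```

```text
the job is handed in; nothing more can be done
None
```

The job is done and handed in at about 46 s of the 106 s. I set out the flange, ring, reducer and cap in that order, each gripped, placed and released at the first try. The interface gave no verdict.

These are the positions from the last pictures, against a plate centre I measured at about (0.627, 0.003) m:

| Part | Measured position (m) | Check |
|---|---|---|
| Flange | (0.628, 0.004) | about 1 mm from the plate's centre |
| Ring | (0.627, 0.003) | about 1 mm off the flange's axis, lying flat round the hub |
| Reducer | (0.631, 0.093) | 89 mm from the flange, about 93 mm from the blue post |
| Cap | (0.625, -0.085) | 89 mm from the flange, about 93 mm from the yellow post |

All four stood upright in the scene and side views, within about 1 mm of the white line. The nut, tin and stub were where they started, as far as the pictures show.

- **Disagreement between views:** the fixed-camera and wrist estimates differed by 2–6 mm (up to 10 mm for the blue post head). I relied on the wrist camera. The tolerances are 13 mm or more for the flange, reducer and cap, and 8 mm for the ring.
- **Discarded readings:** two bore readings on the flange came out wrong, one from too tight a darkness threshold and one with the ring partly hiding the bore. I replaced the first with a better threshold and the second with the flange's bolt spots.

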